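# Index the sculptor's turntable to the long scale line

## Task

Turn the sculptor's turntable, pushing it round with the fingertips against one of its upright pins, until the pointer on the wheel lines up with the one long line of the white scale. Either direction will do; push gently and do not pinch the pins. Do not touch the fired ornament standing on the wheel, let it ride round with the wheel, and leave the jar, the wooden stick and the ring cutter where they are; finish with the wheel at rest.

Things in the scene. Friction and masses are not known exactly. Their poses are not given: they have to be found in the camera images.
- base: Fixed grey round plinth of the turntable, 284 mm across at the foot, 30 mm high, bolted down. Origin at the centre of its underside on the table; the wheel's upright axis goes through it.
- wheel: Flat aluminium wheel, 200 mm across, 14 mm thick, turning either way without stops about an upright axis; stiff bearing (0.15 N m, about 2 N at a pin), it stays where it is left. Origin on the axis at its underside, 36 mm above the table (top face at 50 mm); x axis along the pointer, z up. Carries three upright pins, 80 mm from the axis, at 60, 180 and 300 degrees anticlockwise from the pointer.
- pin_1 (a point): Centre of the top (86 mm above the table) of the pin 60 degrees anticlockwise, from above, of the pointer. Pins are rubber-sleeved upright cylinders, 18 mm across, rising 36 mm from the wheel's top face.
- pin_2 (a point): Centre of the top of the pin opposite the pointer, 86 mm above the table.
- pin_3 (a point): Centre of the top of the pin 60 degrees clockwise of the pointer, 86 mm above the table.
- pointer_tip (a point): Tip of the dark pointer, 14 mm wide, with a black centre line starting 57 mm from the axis, that juts out from the wheel's rim over the scale; 118 mm from the axis, about 47 mm above the table. It turns with the wheel.
- scale: Fixed white plate, 284 mm across, 4 mm thick, under the wheel; top face 34 mm above the table. 36 black radial lines, every 10 degrees, start 119 mm from the axis: 35 short and thin (7 by 1.8 mm), one long and broad (22 by 4.5 mm), running to the plate's edge. Origin on the axis at its underside; x axis along the long line.
- long_line (a point): Inner end of the one long scale line, 118 mm from the axis, 34 mm above the table: the place to which the pointer's tip must come.
- ornament: Fired brown clay ridge-tile ornament, base 50 by 56 mm, about 53 mm tall, about 160 g, standing loose within 6 mm of the middle of the wheel. Origin at the centre of its underside (50 mm above the table). Must not be touched.
- jar: Bystander: glass jar, 58 mm across, 68 mm tall, standing on the table about 220 mm from the wheel's axis. Origin at the centre of its underside.
- stick: Bystander: flat wooden modelling stick, about 180 mm long, 14 mm wide, 8 mm thick, lying on the table about 210 mm from the wheel's axis. Origin at its underside, x along it.
- cutter: Bystander: dark steel ring cutter, 64 mm across, 22 mm tall, lying on the table about 215 mm from the wheel's axis. Origin at the centre of its underside.

How it is judged (in metres and radians):
At the end, for the whole second after the job is handed in: The pointer's tip is within 4 mm (about 2 degrees) of the inner end of the long scale line, seen from above; the wheel is at rest (under 0.02 rad/s) and the ornament still stands upright (within 0.1 rad) within 15 mm of the wheel's middle (horizontal distance between pointer_tip and long_line below 0.004 m and angular speed of wheel below 0.02 rad/s and horizontal distance between ornament and wheel below 0.015 m and angle between ornament's own z axis and vertical below 0.1 rad); the robot touches nothing.
It fails at once if the ornament is touched by the robot (contact force between any of the fingers, the arm and ornament above 0.3 N).
It fails at once if the ornament is lifted, tipped or shifted off the wheel's middle (height (world z) of ornament above 0.058 m or angle between ornament's own z axis and vertical above 0.25 rad or horizontal distance between ornament and wheel above 0.02 m).
It fails at once if a pin is pinched, or the wheel pushed harder than 35 N (contact force between the fingers and wheel above 35 N).
It fails at once if the jar, the stick or the ring cutter is moved more than 15 mm or lifted (distance of any of jar, stick, cutter from where it was at the start of the episode above 0.015 m).
It also fails if it takes over 72 s, if anything falls off the work surface, if the arm or the gripper's body presses on something with over 40 N, if the wrist force passes 120 N, or if a joint passes its speed limit or range.

## Robot

A 7-joint arm with a two-finger parallel gripper is mounted at the origin on the work surface. World frame = base frame: x ahead of the robot, y to its left, z up, the work surface at z = 0. Lengths are in mm, angles in degrees, forces in N, time in s.
With the tool pointing down it reaches from about 425 to 875 mm from the base axis. Payload 4.7 kg.
Tool frame: the origin (TCP) lies at the very end of the fingers, on their centre line; the grasp point (between the pads) lies 19 mm behind it; z points along the fingers, y is the direction in which the jaws open and shut (so a half turn about z gives the same grasp; the last joint's range is limited). The gripper opens to 87 mm and grips with 3 to 60 N. Pads are 19 mm wide; open, the fingers measure 117 mm over their backs; the gripper's body (75 mm by 190 mm) begins 51 mm behind the grasp point.
Start: joints at [-71.499, 18.392, -4.016, 83.108, 1.295, 78.541, -3.26], TCP at [197.573, 619.266, 222.587] pointing down, gripper open.
Joint ranges: [-163.93, 163.93], [-17.29, 119.83], [-79.2, 71.16], [3.27, 140.29], [-89.18, 269.18], [5.43, 117.66], [-154.24, 154.24]. Speed limits (degrees/s): [147.25, 147.25, 180, 180, 180, 180, 180].

## Interface

Orientations are given as [roll, pitch, yaw] about the fixed x, y, z axes, in that order (R = Rz(yaw) Ry(pitch) Rx(roll)).
In Python, from cell import robot gives the robot as it stands.
- The arm moves only by the shell command python3 -m jog 'ROWS'. ROWS is JSON, a list of rows, each a list of 7 numbers: the shift along the tool's x, y, z in mm, then the turn, a rotation vector about the tool's x, y, z in rad, then the closure in counts, from 0 (fully open) to 255 (shut). A call has exactly 8 rows; each row shifts and turns the commanded pose from where the row before left it, along the tool's axes as they then stand; what a row does not reach is not made up. A row lasts 1/8 s, in which the tool goes at most 62.5 mm and 10.7 degrees, less where a joint would pass 70% of its speed; a pose out of reach is approached as far as the arm can. A call with a gripper value outside its range is refused whole. The fingers move at their own pace and stop on an object; the grip force is fixed at half the most. Time passes only in rows, so rows that do not move let the fingers close, or fill a call up. It gives the time, the measured TCP pose, the force and the opening at its end, in the units of the state.
- robot.state(): the state, without advancing time (a new reading comes with each control period).
- robot.read_camera(name): name is "scene" or "side" or "wrist"; returns a dict with "color" (384x512x3 uint8, red, green, blue), "fx", "fy", "cx", "cy" (pixels), "k1" (the pictures are not rectified: a ray, as slopes to the right and down, at radius r is drawn at 1 + k1 r^2 times it, then the intrinsics apply), "position" and "rotation" of the camera in the world. Camera axes: x right, y down, z forward; pixel columns grow to the right and rows downward; lengths in mm; the calibration is good to about 2 mm. A picture is of the moment at which its call begins. There is no depth.
- robot.hand_in(): hands the job in, once; it reports no verdict.
The state is a dict: "time_s": time; "joint_positions": joint angles; "joint_vel": joint speeds; "joint_torque": joint torques, N m; "eef_pos": TCP position; "ee_rot": TCP orientation; "ft_force": force on the tool from outside, world axes, zero at the start; "torque": the same for the moment, N m; "width": opening from 0.0 (shut) to 1.0 (fully open).
Only numpy, scipy, OpenCV 4.12 (cv2) and the standard library are available. Lean on these libraries where they do the work, as an engineer would, in place of code of your own. Each camera call takes 0.05 s, during which the arm holds its last target. There are 200 camera calls.

## Working session

There is one attempt and no reset: what is moved stays moved. The work goes in short steps, Python scripts to look and compute and a shell command to move; the robot and the scene stay as the last step left them, time stands still between calls to the robot, and variables do not carry over. Pictures are saved under pics/ and viewed, about 8 in all and at most 12, crops included, and the job is handed in when it is done.

```bash
ls; mkdir -p pics; cat > h.py <<'E'
import numpy as np, cv2
from cell import robot
def cam(n):
    c=robot.read_camera(n); return c
def ray(c,u,v):
    x=(u-c["cx"])/c["fx"]; y=(v-c["cy"])/c["fy"]
    rd=np.hypot(x,y); r=rd
    for _ in range(30): r=rd/(1+c["k1"]*r*r)
    s=r/rd if rd>0 else 1
    return np.array(c["rotation"])@np.array([x*s,y*s,1.])
def onplane(c,u,v,z):
    d=ray(c,u,v); p=np.array(c["position"],float); return p+d*(z-p[2])/d[2]
def proj(c,P):
    q=np.array(c["rotation"]).T@(np.array(P,float)-np.array(c["position"])); x,y=q[:2]/q[2]; f=1+c["k1"]*(x*x+y*y)
    return np.array([c["cx"]+c["fx"]*x*f,c["cy"]+c["fy"]*y*f])
E
python3 - <<'E'
from h import *
ims=[]
for n in("scene","side","wrist"):
    c=cam(n); ims.append(c["color"][:,:,::-1]); print(n,c["position"],c["rotation"],c["fx"],c["k1"])
    cv2.imwrite(f"pics/{n}0.png",ims[-1])
print(robot.state())
E
```

```text
pics
scene [1000.68056721  196.81502964  783.76327853] [-148.27200871   -0.82744171  111.62645924] 410.6907391547517 -0.025580317484399283
side [ 296.25464507 -727.3075079   567.66898753] [-120.1154937     0.30987262  -19.88372383] 416.39410317210104 0.03901624794880802
wrist [128.83125278 641.56697008 382.89894744] [1.64476826e+02 8.78603342e-02 7.23125836e+01] 316.510034967771 -0.0771189534138321
{'time_s': 0.15, 'joint_positions': array([-71.49867987,  18.42906801,  -4.01612771,  83.15888194,
         1.29642032,  78.54271241,  -3.25928577]), 'joint_vel': array([-0.10112812, -0.20170755,  0.12589012, -0.13931895, -0.05610206,
        0.05513476,  0.02870511]), 'joint_torque': array([-9.71634336e-05, -4.91797578e+01, -4.04777555e-01, -3.12875783e+01,
       -6.40516821e-02,  4.05577000e-02,  9.45368583e-05]), 'eef_pos': array([197.46819413, 618.82755745, 221.71522561]), 'ee_rot': array([-1.79914639e+02,  6.37538930e-03,  1.62309642e+02]), 'ft_force': array([-0.50189461,  0.82324525,  0.36771349]), 'torque': array([ 0.04522312, -0.02173061,  0.05809483]), 'width': 0.9977911374655909}
```

View pics/scene0.png

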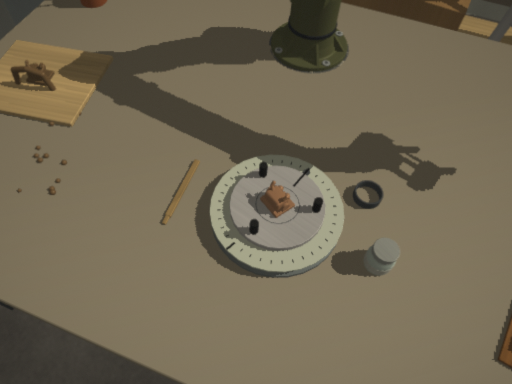

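View pics/side0.png

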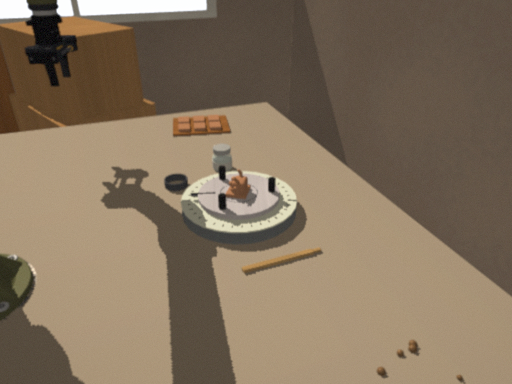

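The scene view shows the pointer at about (307,171), the long line at about (230,246), pins at (263,170), (318,205) and (254,227), and the ornament at (278,202). The side view agrees. Next I measure these points, treating the camera rotation as rpy.

```bash
cat >> h.py <<'E'
from scipy.spatial.transform import Rotation as Ro
def cam(n):
    c=robot.read_camera(n); c["rotation"]=Ro.from_euler("xyz",c["rotation"],degrees=True).as_matrix(); return c
E
python3 - <<'E'
from h import *
c=cam("scene"); s=cam("side")
im=c["color"]; hsv=cv2.cvtColor(im,cv2.COLOR_RGB2HSV)
# dark blobs around the wheel
m=(im.max(2)<50).astype(np.uint8); m[:130]=0
n,l,st,ce=cv2.connectedComponentsWithStats(m)
for i in range(1,n):
    x,y,w,h,a=st[i]
    if a>=6 and 190<x<400: print("dark",st[i],ce[i].round(1), onplane(c,*ce[i],86).round(0), onplane(c,*ce[i],34).round(0))
# plate: bright
for cc,name,roi in((c,"scene",(200,350,150,275)),(s,"side",(170,310,165,245))):
    im=cc["color"].astype(int); mm=((im.min(2)>140)).astype(np.uint8)
    x0,x1,y0,y1=roi; k=np.zeros_like(mm);k[y0:y1,x0:x1]=mm[y0:y1,x0:x1]
    cs,_=cv2.findContours(k,cv2.RETR_EXTERNAL,cv2.CHAIN_APPROX_NONE); q=max(cs,key=cv2.contourArea)[:,0]
    q=cv2.convexHull(q)[:,0]
    P=np.array([onplane(cc,u,v,34)[:2] for u,v in q])
    A=np.c_[2*P,np.ones(len(P))]; b=(P**2).sum(1); X=np.linalg.lstsq(A,b,rcond=None)[0]
    print(name,"centre",X[:2],"R",np.sqrt(X[2]+X[:2]@X[:2]),len(P))
a=cv2.resize(c["color"][140:285,195:400],None,fx=3.8,fy=3.8,interpolation=cv2.INTER_CUBIC)
cv2.imwrite("pics/crop1.png",a[:,:,::-1])
E
```

```text
dark [259 162   8  15  93] [262.6 169.4] [525.  51.  86.] [490.  40.  34.]
dark [304 169   5   5  14] [305.9 170.9] [495. 135.  86.] [457. 131.  34.]
dark [360 182  22  17 132] [372.4 187.3] [482. 274.  86.] [443. 279.  34.]
dark [353 190  24  18 127] [361.7 201.9] [524. 261.  86.] [489. 266.  34.]
dark [312 198  10  14  97] [316.9 204.7] [564. 180.  86.] [532. 179.  34.]
dark [249 220   9  14  99] [253.5 226.6] [657.  81.  86.] [631.  73.  34.]
scene centre [331.62596613  86.53946344] R 342.73183415404793 1
side centre [570.85433611 105.60284714] R 142.52354878456939 30
```

View pics/crop1.png

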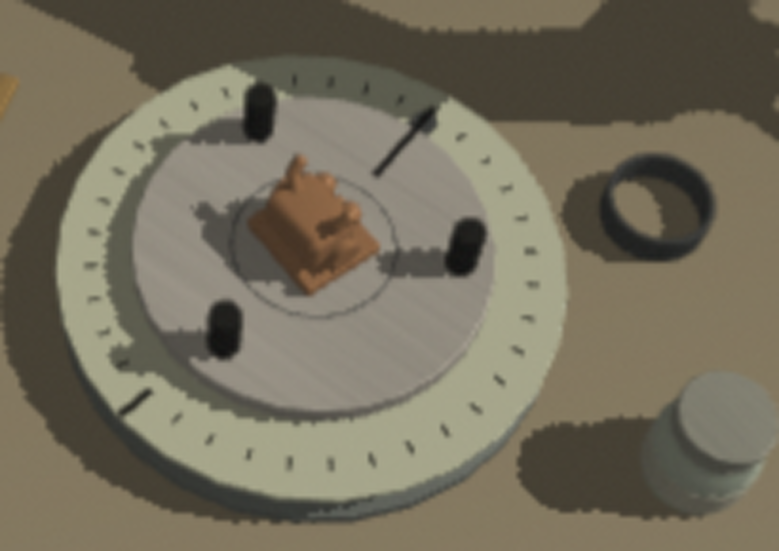

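The crop shows the pointer line from (375,175) to a tip at (434,110). The long line runs from (151,393) to (121,411), and the pin tops are at (260,90), (470,230) and (227,311).

```bash
python3 - <<'E'
from h import *
c=cam("scene")
f=lambda x,y,z: onplane(c,195+(x+.5)/3.8-.5,140+(y+.5)/3.8-.5,z)[:2]
pins=np.array([f(260,90,86),f(470,230,86),f(227,311,86)])
x,y=0,0
# centre: circumcentre = mean of pins
C=pins.mean(0); print("pins",pins.round(1),"centre",C, np.linalg.norm(pins-C,axis=1))
D=lambda p:(round(float(np.degrees(np.arctan2(*(p-C)[::-1]))),1),round(float(np.linalg.norm(p-C)),1))
for n,p in dict(p0=pins[0],p1=pins[1],p2=pins[2],tip=f(434,109,48),ps=f(375,175,50),lin=f(151,393,34),lout=f(121,411,34),plateL=f(57,265,34),plateR=f(566,285,34),plateT=f(300,56,34),plateB=f(310,498,34)).items(): print(n,p.round(1),D(p))
orn=f(314,240,50);print("orn",orn,D(orn)); print("jar",f(705,490,0),D(f(705,490,0)),"cutter",f(655,215,10))
w=cam("side")
for u,v,z in((283,260,8),):print(onplane(w,u,v,z))
for q in (pins[0],pins[1],pins[2]): print(proj(w,[*q,86]))
E
```

```text
pins [[510.   45.9]
 [553.2 179.7]
 [645.9  79. ]] centre [569.71721393 101.4971759 ] [81.60390289 79.8946087  79.42440608]
p0 [510.   45.9] (-137.0, 81.6)
p1 [553.2 179.7] (101.9, 79.9)
p2 [645.9  79. ] (-16.5, 79.4)
tip [457.8 135.9] (162.9, 117.1)
ps [515.6 118.8] (162.3, 56.8)
lin [680.1  50.7] (-24.7, 121.5)
lout [695.6  40.2] (-26.0, 140.0)
plateL [627.9 -27.3] (-65.7, 141.4)
plateR [534.  237.9] (104.7, 141.0)
plateT [440.6  48. ] (-157.5, 139.8)
plateB [704.  148.3] (19.2, 142.2)
orn [568.62762591 101.14295927] (-162.0, 1.1)
jar [607.27143021 341.56566585] (81.1, 243.0) cutter [453.54349624 275.9215856 ]
[ 589.93320225 -121.67712287    8.        ]
[221.02390619 195.23396063]
[222.14682046 166.60622168]
[271.28601488 178.38474392]
```

Centre (570,102), all radii check out (pins about 80, tip 117, plate 141). The pointer is at 162.7° and the long line at −25.3°, so I turn about +172° CCW. I'll push pin_1 (now at −137°) with the closed fingers, +y face, using an arc that keeps the face radial. First I fly to (494,77) up high, then yaw to 18°.

```bash
R='x'; python3 -m jog '[[-14,-13.3,0,0,0,0,255],[-28,-26.6,0,0,0,0,255],[-28,-26.6,0,0,0,0,255],[-28,-26.6,0,0,0,0,255],[-28,-26.6,0,0,0,0,255],[-28,-26.6,0,0,0,0,255],[-28,-26.6,0,0,0,0,255],[-28,-26.6,0,0,0,0,255]]'
python3 -m jog '[[-28,-26.6,0,0,0,0,255],[-28,-26.6,0,0,0,0,255],[-28,-26.6,0,0,0,0,255],[-28,-26.6,0,0,0,0,255],[-28,-26.6,0,0,0,0,255],[-28,-26.6,0,0,0,0,255],[-28,-26.6,0,0,0,0,255],[-28,-26.6,0,0,0,0,255]]'
python3 -m jog '[[-14,-13.3,0,0,0,0.157,255],[0,0,0,0,0,0.157,255],[0,0,0,0,0,0.157,255],[0,0,0,0,0,0.157,255],[0,0,0,0,0,0.157,255],[0,0,0,0,0,0.157,255],[0,0,0,0,0,0.157,255],[0,0,0,0,0,0.157,255]]'
python3 -m jog '[[0,0,0,0,0,0.157,255],[0,0,0,0,0,0.157,255],[0,0,0,0,0,0.157,255],[0,0,0,0,0,0.157,255],[0,0,0,0,0,0.157,255],[0,0,0,0,0,0.157,255],[0,0,0,0,0,0.157,255],[0,0,0,0,0,0.157,255]]'
python3 - <<'E'
from h import *
s=robot.state(); print(s["joint_positions"],s["width"])
c=cam("wrist"); cv2.imwrite("pics/w1.png",c["color"][:,:,::-1])
E
```

```text
time_s: 1.35
eef_pos: [337.9, 362.7, 222.8]
ee_rot: [180.0, 0.0, 162.2]
ft_force: [0.2, -1.9, 0.8]
width: 0.175
time_s: 2.35
eef_pos: [485.7, 92.1, 222.7]
ee_rot: [179.9, -0.0, 162.2]
ft_force: [0.6, 0.8, -0.6]
width: 0.004
time_s: 3.35
eef_pos: [494.4, 76.3, 222.6]
ee_rot: [-180.0, -0.0, 90.0]
ft_force: [0.3, 0.4, 0.7]
width: 0.008
time_s: 4.35
eef_pos: [494.4, 76.3, 222.6]
ee_rot: [-180.0, -0.0, 18.0]
ft_force: [-0.5, 0.1, 0.1]
width: 0.004
[-36.96025389  -0.60846908  25.16550083 104.75875502   0.22838516
  75.78867377 -83.84227129] 0.003682063530259641
```

View pics/w1.png

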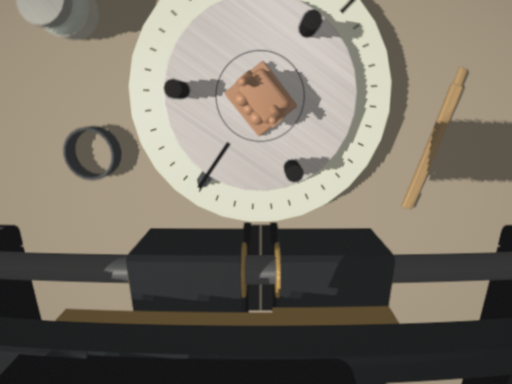

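The wrist view shows the pins at (292,170), (176,88) and (310,22). The space next to pin_1, between it and the pointer line (228,145)–(203,180), is clear. I go down to about z = 64.

```bash
python3 -m jog '[[0,0,10,0,0,0,255],[0,0,22,0,0,0,255],[0,0,25,0,0,0,255],[0,0,25,0,0,0,255],[0,0,25,0,0,0,255],[0,0,25,0,0,0,255],[0,0,18,0,0,0,255],[0,0,9,0,0,0,255]]'
python3 - <<'E'
from h import *
for n,(x0,x1,y0,y1) in dict(scene=(195,400,110,285),side=(150,330,120,250)).items():
    c=cam(n); cv2.imwrite(f"pics/{n}2.png",cv2.resize(c["color"][y0:y1,x0:x1],None,fx=3.4,fy=3.4,interpolation=2)[:,:,::-1])
# arc rows for 3 deg/row CCW about the centre, tool frame
C=np.array([570,102.]);s=robot.state();p=s["eef_pos"][:2];psi=np.radians(s["ee_rot"][2]);print(p-C)
for d in(3,4):
    a=np.radians(d);Rm=np.array([[np.cos(a),-np.sin(a)],[np.sin(a),np.cos(a)]])
    t=Rm@(p-C)-(p-C); print(d,[t@[np.cos(psi),np.sin(psi)],t@[np.sin(psi),-np.cos(psi)]],-a)
E
```

```text
time_s: 5.4
eef_pos: [493.8, 77.0, 62.1]
ee_rot: [-180.0, 0.1, 18.5]
ft_force: [-0.6, 0.8, 0.8]
width: 0.005
[-75.94171212 -24.80878345]
3 [np.float64(0.08461619018712598), np.float64(4.18176471804907)] -0.05235987755982989
4 [np.float64(0.16145936867215305), np.float64(5.573994159413937)] -0.06981317007977318
```

View pics/scene2.png

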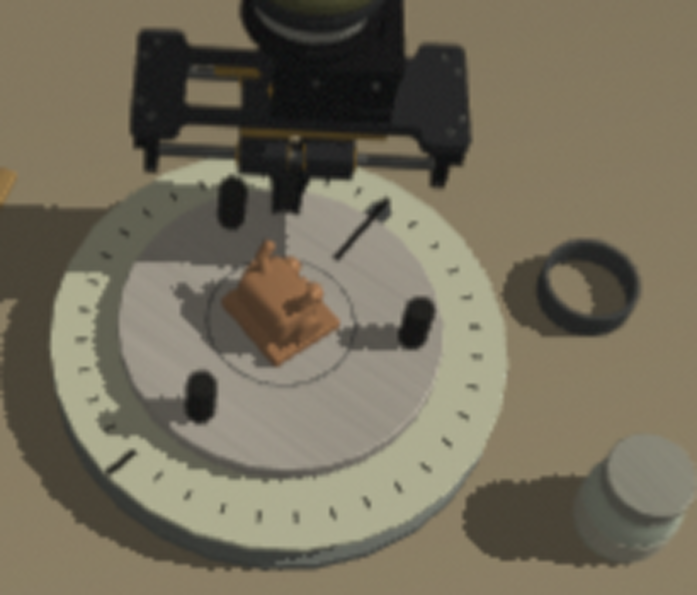

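The fingertips are at (287,200) in the crop, just above the wheel and between the pointer and pin_1. Nothing is touched. I start the arc slowly to make contact.

```bash
python3 -m jog '[[0.03,2.1,0,0,0,-0.0262,255],[0.03,2.1,0,0,0,-0.0262,255],[0.03,2.1,0,0,0,-0.0262,255],[0.03,2.1,0,0,0,-0.0262,255],[0.03,2.1,0,0,0,-0.0262,255],[0.03,2.1,0,0,0,-0.0262,255],[0.03,2.1,0,0,0,-0.0262,255],[0.03,2.1,0,0,0,-0.0262,255]]'
python3 -m jog '[[0.03,2.1,0,0,0,-0.0262,255],[0.03,2.1,0,0,0,-0.0262,255],[0.03,2.1,0,0,0,-0.0262,255],[0.03,2.1,0,0,0,-0.0262,255],[0.03,2.1,0,0,0,-0.0262,255],[0.03,2.1,0,0,0,-0.0262,255],[0.03,2.1,0,0,0,-0.0262,255],[0.03,2.1,0,0,0,-0.0262,255]]'
cat > look.py <<'E'
import sys; from h import *
C=np.array([570,102.]);s=robot.state();p=s["eef_pos"];q=p[:2]-C
phi=np.degrees(np.arctan2(q[1],q[0]));print("t",s["time_s"],"phi",phi%360,"r",np.hypot(*q),"z",p[2],"psi-phi",(s["ee_rot"][2]-phi)%360,"ft",s["ft_force"].round(1),"j7",s["joint_positions"][6])
n=sys.argv[1];c=cam("scene"); cv2.imwrite(f"pics/s{n}.png",cv2.resize(c["color"][110:285,195:400],None,fx=3.4,fy=3.4,interpolation=2)[:,:,::-1])
E
python3 look.py 3
```

```text
time_s: 6.5
eef_pos: [502.0, 62.3, 63.5]
ee_rot: [-180.0, 0.0, 30.5]
ft_force: [-0.6, 2.0, -0.2]
width: 0.004
time_s: 7.5
eef_pos: [511.9, 48.7, 63.5]
ee_rot: [-180.0, 0.0, 42.5]
ft_force: [-2.2, 0.8, -0.0]
width: 0.006
t 7.5 phi 222.54057887082706 r 78.81061706787452 z 63.496227863006794 psi-phi 179.9564838001177 ft [-2.2  0.8 -0. ] j7 -51.42588456159015
```

View pics/s3.png

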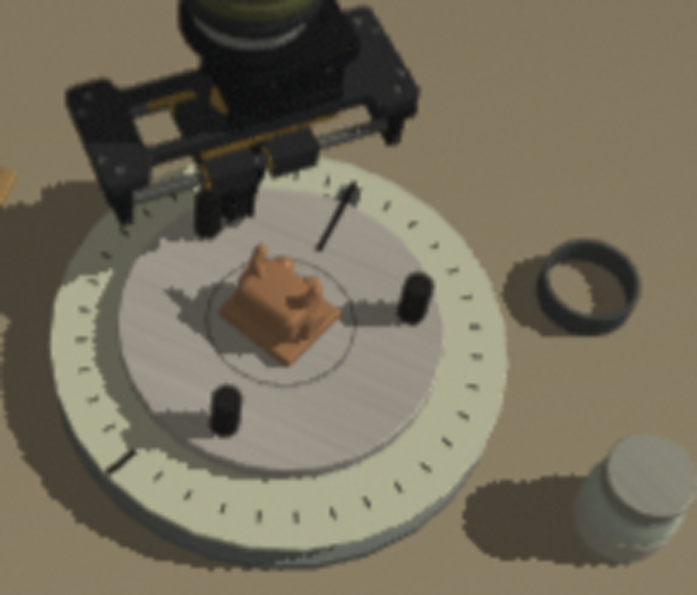

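The wheel has turned: the pointer tip is now at (350,186) in the crop. The fingers sit against pin_1 and the force is about 2 N as expected. I continue the arc at 3°/row for 120°.

```bash
A='a'; for i in 1; do
python3 -m jog '[[0.11,4.19,0,0,0,-0.05236,255],[0.11,4.19,0,0,0,-0.05236,255],[0.11,4.19,0,0,0,-0.05236,255],[0.11,4.19,0,0,0,-0.05236,255],[0.11,4.19,0,0,0,-0.05236,255],[0.11,4.19,0,0,0,-0.05236,255],[0.11,4.19,0,0,0,-0.05236,255],[0.11,4.19,0,0,0,-0.05236,255]]'
python3 -m jog '[[0.11,4.19,0,0,0,-0.05236,255],[0.11,4.19,0,0,0,-0.05236,255],[0.11,4.19,0,0,0,-0.05236,255],[0.11,4.19,0,0,0,-0.05236,255],[0.11,4.19,0,0,0,-0.05236,255],[0.11,4.19,0,0,0,-0.05236,255],[0.11,4.19,0,0,0,-0.05236,255],[0.11,4.19,0,0,0,-0.05236,255]]'
done
cat >> look.py <<'E'
# pointer centre line / tip: dark line pixels at z 50, radius 57..100, outside pins
P0=[-1]
def ang(x,y,z):
    p=onplane(c,195+(x+.5)/3.4-.5,110+(y+.5)/3.4-.5,z)[:2]-C; return round(float(np.degrees(np.arctan2(p[1],p[0]))%360),1),round(float(np.hypot(*p)),1)
for a in sys.argv[2:]:
    x,y,z=map(float,a.split(",")); print(a,ang(x,y,z))
E
python3 look.py 4 350,186,48 320,248,50
```

```text
time_s: 8.55
eef_pos: [538.9, 29.2, 63.5]
ee_rot: [-180.0, 0.0, 66.5]
ft_force: [-2.6, 1.5, 0.3]
width: 0.005
time_s: 9.55
eef_pos: [571.5, 22.3, 63.4]
ee_rot: [-180.0, 0.0, 90.5]
ft_force: [-2.5, 0.8, 1.0]
width: 0.009
t 9.55 phi 271.06511139405075 r 79.73014226587206 z 63.43700081766374 psi-phi 179.44037788744072 ft [-2.5  0.8  1. ] j7 0.8528608030882494
350,186,48 (176.2, 113.3)
320,248,50 (174.9, 58.5)
```

At pose 3 the pointer was at 175.5° for φ = 222.5°, so pointer = φ − 47°. That makes the target φ about 381.7°. It is now 271.1°, so I do three more calls and then look.

```bash

python3 -m jog '[[0.11,4.19,0,0,0,-0.05236,255],[0.11,4.19,0,0,0,-0.05236,255],[0.11,4.19,0,0,0,-0.05236,255],[0.11,4.19,0,0,0,-0.05236,255],[0.11,4.19,0,0,0,-0.05236,255],[0.11,4.19,0,0,0,-0.05236,255],[0.11,4.19,0,0,0,-0.05236,255],[0.11,4.19,0,0,0,-0.05236,255]]'
python3 -m jog '[[0.11,4.19,0,0,0,-0.05236,255],[0.11,4.19,0,0,0,-0.05236,255],[0.11,4.19,0,0,0,-0.05236,255],[0.11,4.19,0,0,0,-0.05236,255],[0.11,4.19,0,0,0,-0.05236,255],[0.11,4.19,0,0,0,-0.05236,255],[0.11,4.19,0,0,0,-0.05236,255],[0.11,4.19,0,0,0,-0.05236,255]]'
python3 -m jog '[[0.11,4.19,0,0,0,-0.05236,255],[0.11,4.19,0,0,0,-0.05236,255],[0.11,4.19,0,0,0,-0.05236,255],[0.11,4.19,0,0,0,-0.05236,255],[0.11,4.19,0,0,0,-0.05236,255],[0.11,4.19,0,0,0,-0.05236,255],[0.11,4.19,0,0,0,-0.05236,255],[0.11,4.19,0,0,0,-0.05236,255]]'
python3 look.py 5
```

```text
time_s: 10.6
eef_pos: [603.9, 29.2, 63.4]
ee_rot: [-179.9, 0.0, 114.4]
ft_force: [-2.5, -0.9, 0.7]
width: 0.003
time_s: 11.6
eef_pos: [630.8, 48.6, 63.5]
ee_rot: [-179.9, 0.0, 138.4]
ft_force: [-3.3, -0.9, 0.4]
width: 0.006
time_s: 12.6
eef_pos: [647.4, 76.9, 63.5]
ee_rot: [-179.9, 0.0, 162.4]
ft_force: [-2.3, -2.2, 1.0]
width: 0.005
t 12.6 phi 342.06167220833987 r 81.35593034895714 z 63.46633038794812 psi-phi 180.34653292323327 ft [-2.3 -2.2  1. ] j7 65.41203858306936
```

View pics/s5.png

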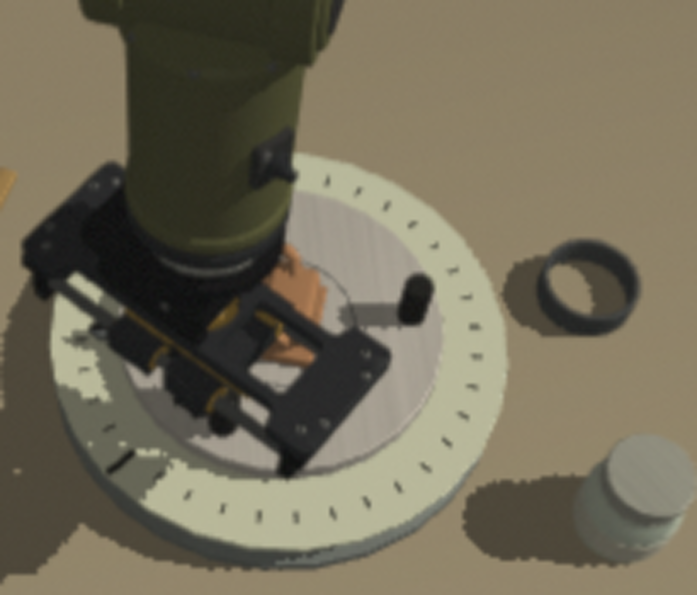

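The hand hides the pointer. By φ it is at about 295°, with 39.6° to go. I push 36° more, then back off to measure.

```bash

python3 -m jog '[[0.11,4.19,0,0,0,-0.05236,255],[0.11,4.19,0,0,0,-0.05236,255],[0.11,4.19,0,0,0,-0.05236,255],[0.11,4.19,0,0,0,-0.05236,255],[0.11,4.19,0,0,0,-0.05236,255],[0.11,4.19,0,0,0,-0.05236,255],[0.11,4.19,0,0,0,-0.05236,255],[0.11,4.19,0,0,0,-0.05236,255]]'
python3 -m jog '[[0.06,3.1,0,0,0,-0.0393,255],[0.06,3.1,0,0,0,-0.0393,255],[0.03,2.1,0,0,0,-0.0262,255],[0.03,2.1,0,0,0,-0.0262,255],[0.03,2.1,0,0,0,-0.0262,255],[0.03,2.1,0,0,0,-0.0262,255],[0.02,1.4,0,0,0,-0.0175,255],[0,0,0,0,0,0,255]]'
python3 look.py 6; python3 - <<'E'
from h import *
c=cam("wrist"); cv2.imwrite("pics/w6.png",c["color"][:,:,::-1])
E
```

```text
time_s: 13.65
eef_pos: [651.2, 109.9, 63.5]
ee_rot: [-179.9, 0.0, -173.6]
ft_force: [-0.7, -2.2, -0.3]
width: 0.004
time_s: 14.65
eef_pos: [647.1, 127.8, 63.6]
ee_rot: [180.0, 0.0, -162.1]
ft_force: [-0.9, -1.2, -1.0]
width: 0.005
t 14.65 phi 18.47492547443794 r 81.32359232873014 z 63.57020043741358 psi-phi 179.4595517742698 ft [-0.9 -1.2 -1. ] j7 94.19904822598156
```

View pics/s6.png

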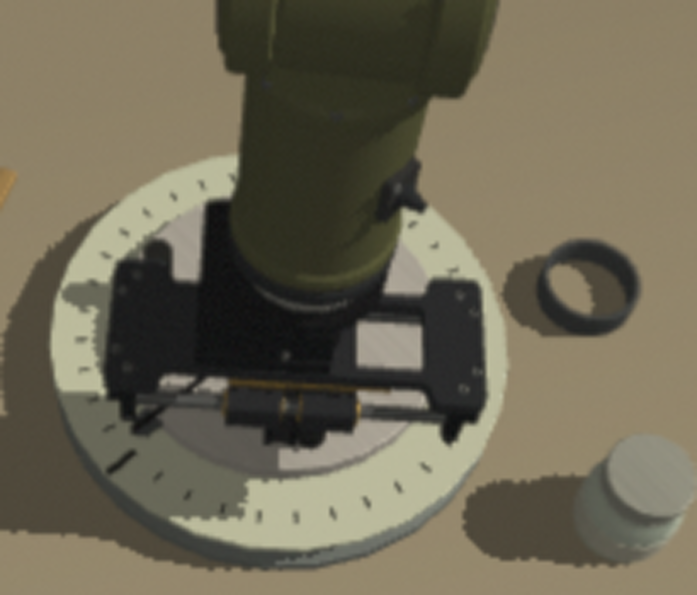

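The pointer line is visible past the fingers, from (205,378) to a tip near (142,428). The long line is at (134,452)–(108,472), so the pointer is still a few degrees short.

```bash
python3 look.py 7 205,378,50 150,420,50 141,428,48 134,453,34 108,471,34; python3 - <<'E'
from h import *
c=cam("wrist"); C=(570,102)
for r,z,a in((57,50,330),(118,48,330),(118,34,334.7),(140,34,334.7)):
    t=np.radians(a); print(r,a,proj(c,[C[0]+r*np.cos(t),C[1]+r*np.sin(t),z]))
E
```

```text
t 14.75 phi 18.465284687808477 r 81.36578408813386 z 63.5958477088614 psi-phi 179.44761509098493 ft [ 0.1 -1.5 -0.1] j7 94.18742189987708
205,378,50 (332.9, 62.6)
150,420,50 (332.7, 105.5)
141,428,48 (332.6, 112.2)
134,453,34 (334.7, 121.7)
108,471,34 (334.0, 140.6)
57 330 [183.10870121 158.06875436]
118 330 [114.79314016 224.63874035]
118 334.7 [135.42903422 226.76442871]
140 334.7 [116.31249153 248.82110036]
```

View pics/w6.png

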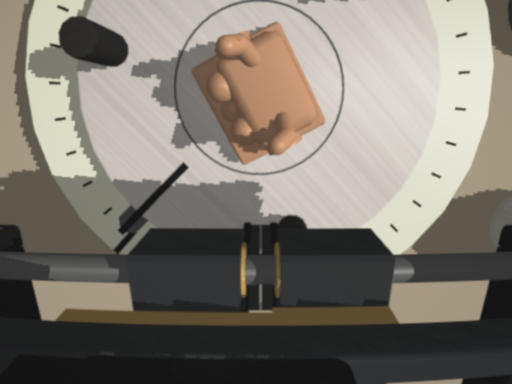

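The wrist view gives a better look. The pointer line runs (186,166)–(122,231), the long line is at about (135,234)–(117,250), and the ornament is upright at centre.

```bash
cat > wm.py <<'E'
from h import *
c=cam("wrist"); im=c["color"]; print(robot.state()["eef_pos"])
C=np.array([570.5,102.])
g=cv2.GaussianBlur(cv2.cvtColor(im,cv2.COLOR_RGB2GRAY),(0,0),.6).astype(np.float32)
def dark(rs,z,a0,a1):
    # darkest-line angle at each radius, in one fixed plane
    o=[]
    A=np.arange(a0,a1,.1)
    for r in rs:
        uv=np.array([proj(c,[C[0]+r*np.cos(t),C[1]+r*np.sin(t),z]) for t in np.radians(A)],np.float32)
        v=cv2.remap(g,uv[None,:,0].copy(),uv[None,:,1].copy(),1)[0]; w=np.clip(np.median(v)*.6-v,0,None)
        o.append((r,round(float((A*w).sum()/w.sum()),1) if w.sum()>0 else None, uv[len(A)//2].round().tolist()))
    return o
print("pointer",dark((62,70,78,86,94),50,324,345)); print("long",dark((124,128,132,136),34,330,339.5))
E
python3 wm.py
```

```text
[647.242494   127.75337699  63.62580082]
pointer [(62, 333.1, [183.0, 171.0]), (70, 333.0, [174.0, 181.0]), (78, 332.8, [166.0, 191.0]), (86, 332.7, [157.0, 200.0]), (94, 332.7, [149.0, 210.0])]
long [(124, 332.8, [130.0, 234.0]), (128, 336.3, [126.0, 238.0]), (132, 336.6, [123.0, 242.0]), (136, 336.5, [120.0, 245.0])]
```

The wrist view puts the pointer at 332.7° and the line at about 336.5°; the scene view puts the line at about 334.5°. I nudge 2°, then back off, lift, and look without the hand in the way.

```bash

python3 -m jog '[[0.01,0.7,0,0,0,-0.00875,255],[0.01,0.7,0,0,0,-0.00875,255],[0.01,0.7,0,0,0,-0.00875,255],[0.01,0.7,0,0,0,-0.00875,255],[0,0,0,0,0,0,255],[0,0,0,0,0,0,255],[0,-2,0,0,0,0,255],[0,-4,0,0,0,0,255]]'
python3 wm.py
python3 -m jog '[[0,-4,0,0,0,0,255],[0,0,-10,0,0,0,255],[0,0,-25,0,0,0,255],[0,0,-25,0,0,0,255],[0,0,-25,0,0,0,255],[0,0,-25,0,0,0,255],[0,0,-25,0,0,0,255],[0,0,-10,0,0,0,255]]'
python3 wm.py;python3 - <<'E'
from h import *
c=cam("wrist"); cv2.imwrite("pics/w8.png",c["color"][:,:,::-1])
E
```

```text
time_s: 15.9
eef_pos: [648.3, 125.4, 63.7]
ee_rot: [179.9, 0.0, -160.0]
ft_force: [0.6, -0.2, 1.1]
width: 0.004
[648.62096796 124.18680758  63.64257191]
pointer [(62, 334.7, [190.0, 168.0]), (70, 334.7, [180.0, 177.0]), (78, 334.5, [171.0, 187.0]), (86, 334.4, [162.0, 196.0]), (94, 334.3, [154.0, 205.0])]
long [(124, 334.9, [133.0, 229.0]), (128, 336.0, [129.0, 233.0]), (132, 336.3, [125.0, 237.0]), (136, 336.3, [122.0, 241.0])]
time_s: 16.95
eef_pos: [650.6, 121.0, 211.2]
ee_rot: [-180.0, 0.2, -160.1]
ft_force: [-0.0, 1.1, -0.6]
width: 0.009
[650.79574355 121.03636425 211.63363626]
pointer [(62, 334.8, [226.0, 138.0]), (70, 334.6, [220.0, 144.0]), (78, 334.5, [215.0, 149.0]), (86, 334.4, [210.0, 155.0]), (94, 334.4, [204.0, 160.0])]
long [(124, 334.8, [189.0, 177.0]), (128, 334.9, [186.0, 179.0]), (132, 334.9, [184.0, 182.0]), (136, 334.9, [182.0, 184.0])]
```

View pics/w8.png

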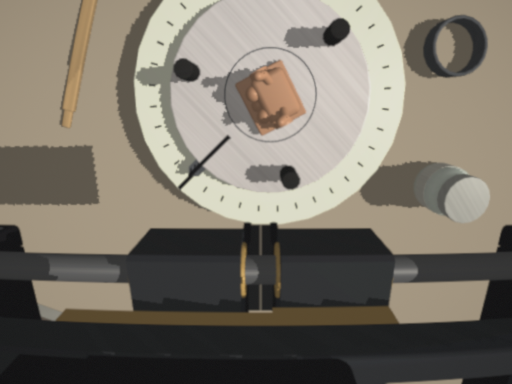

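The pointer and long line look collinear in the wrist view: line from (228,137) to (180,187), 334.5° against 334.9°. I move the hand aside for an independent check from the scene and side cameras.

```bash

python3 -m jog '[[0,15,0,0,0,0,255],[0,30,0,0,0,0,255],[0,35,0,0,0,0,255],[0,35,0,0,0,0,255],[0,35,0,0,0,0,255],[0,35,0,0,0,0,255],[0,30,0,0,0,0,255],[0,15,0,0,0,0,255]]'
sed -e 's/cam("wrist")/cam("scene")/' wm.py > sm.py; python3 sm.py
python3 - <<'E'
from h import *
for n,(x0,x1,y0,y1),k in(("scene",(200,300,175,275),6),):
    c=cam(n); cv2.imwrite(f"pics/f_{n}.png",cv2.resize(c["color"][y0:y1,x0:x1],None,fx=k,fy=k,interpolation=2)[:,:,::-1])
E
```

```text
time_s: 18.05
eef_pos: [568.8, 339.9, 207.2]
ee_rot: [179.9, -0.1, -159.9]
ft_force: [-0.4, 0.3, -0.3]
width: 0.003
[568.37442807 341.29826656 207.38007767]
pointer [(62, 333.2, [256.0, 221.0]), (70, None, [253.0, 224.0]), (78, 333.5, [250.0, 226.0]), (86, 333.4, [247.0, 229.0]), (94, 333.3, [244.0, 231.0])]
long [(124, 334.1, [233.0, 244.0]), (128, 334.1, [232.0, 245.0]), (132, 334.3, [230.0, 246.0]), (136, 334.1, [229.0, 248.0])]
```

View pics/f_scene.png

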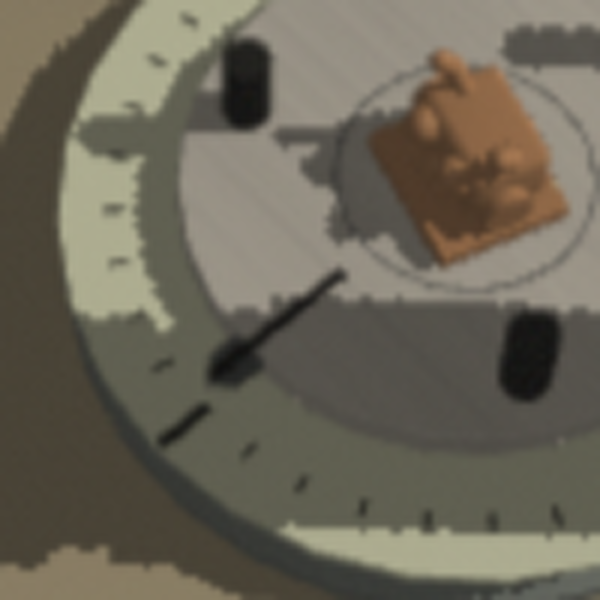

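In the scene view the pointer line (343,270)–(210,378) points at the long line (208,407)–(162,443). Both cameras put the pointer 0.5–0.8° short, about 1–1.7 mm against the 4 mm limit. The ornament stands at the centre and the hand is clear, so I hand in.

```bash
python3 -c "
from cell import robot
print(robot.hand_in())"
```

```text
the job is handed in; nothing more can be done
None
```

I turned the wheel about 172° anticlockwise, pushing pin_1 with the closed fingertips. The push read about 2–4 N at the wrist. I then backed off, lifted, moved the hand clear and handed in at about 18 s.

**Pointer:** it ended slightly short of the long line, by about 0.5° in the wrist view and 0.8° in the scene view. That is roughly 1–1.7 mm at the tip, inside the 4 mm limit.

**Disagreement:** an earlier wrist reading, taken low with the hand in the way, put the long line about 1.5° further round, at about 336.5°. The later clear readings, 334.9° from the wrist and 334.2° from the scene, did not bear that out.

**Ornament and wheel:** the ornament looks upright and near the middle of the wheel. I judged that from the pictures and did not re-measure its offset. I saw no sign that the wheel was still moving, but I did not measure its speed.

**Bystanders:** the jar, the stick and the ring cutter were never approached below about 200 mm, and the last wrist picture shows all three still in place.

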